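# Refit the weighing plate of the dosing scale

### The arm

A 7-joint arm with a two-finger parallel gripper is mounted at the origin on the work surface. World frame = base frame: x ahead of the robot, y to its left, z up, the work surface at z = 0. Lengths are in m, angles in rad, forces in N, time in s.
With the tool pointing down it reaches from about 0.425 to 0.925 m from the base axis. Payload 6.8 kg.
Tool frame: the origin (TCP) lies at the very end of the fingers, on their centre line; the grasp point (between the pads) lies 19 mm behind it; z points along the fingers, x is the direction in which the jaws open and shut, and the axes are right-handed (so a half turn about z gives the same grasp; the last joint's range is limited). The gripper opens to 85 mm and grips with 20 to 120 N. Pads are 22 mm wide; open, the fingers measure 114 mm over their backs; the gripper's body (76 mm by 85 mm) begins 54 mm behind the grasp point. The pads swing forward as they close: fully open they stand 13 mm farther back than shut.
Start: joints at [-1.254, 0.477, 0.022, 1.555, -0.011, 1.109, -0.083], TCP at [0.278, 0.615, 0.231] pointing down, gripper open.
Joint ranges: [-2.96, 2.96], [-0.34, 2.1], [-1.41, 1.46], [0.24, 2.44], [-1.37, 4.51], [0.17, 1.92], [-2.96, 2.96]. Speed limits (rad/s): [2.39, 2.39, 3.14, 3.14, 3.14, 3.14, 3.14].

### API

Orientations are given as a rotation vector (axis times angle).
In Python, from bench import get_obs, imaging, hand_in gives the robot as it stands.
- The arm moves only by the tool send_rows, never from a script. Its argument "motion" is a list of rows, each an object with "dp": the shift along the world's x, y, z in m, a list of three; "rot": the turn, a rotation vector about the world's x, y, z in rad, a list of three; "grip": the finger opening in m, from 0 to 0.0854. In form: [{"dp": [dx, dy, dz], "rot": [ax, ay, az], "grip": grip}, ...]. A call has 1 to 20 rows; each row shifts and turns the pose as measured when the row begins; what a row does not reach is not made up. A row lasts 1/8 s, in which the tool goes at most 62.5 mm and 10.7 degrees, less where a joint would pass 70% of its speed; a pose out of reach is approached as far as the arm can. A call is refused whole if a number of a shift passes 0.0625 or a number of a turn 0.188, either way. A call with a gripper value outside its range is refused whole. The fingers move at their own pace and stop on an object; "grip_force" is the grip in N (left out, the last holds). Time passes only in rows, so rows that do not move let the fingers close. It gives the time, the measured TCP pose, the force and the opening at its end, in the units of the state.
- get_obs(): the state, without advancing time (a new reading comes with each control period).
- imaging.grab_frame(name): name is "scene" or "top" or "wrist"; returns a dict with "img" (420x560x3 uint8, red, green, blue), "fx", "fy", "cx", "cy" (pixels), "R" (3x3) and "t" (3): a world point X has camera coordinates R X + t. Camera axes: x right, y down, z forward; pixel columns grow to the right and rows downward; lengths in m; the calibration is good to about 2 mm. A picture is of the moment at which its call begins. There is no depth.
- hand_in(): hands the job in, once; it reports no verdict.
The state is a dict: "clock": time; "joints": joint angles; "qvel": joint speeds; "tau": joint torques, N m; "tcp_pos": TCP position; "orientation": TCP orientation; "contact_force": force on the tool from outside, world axes, zero at the start; "moment": the same for the moment, N m; "grip_width": finger opening in m.
Only numpy, scipy, OpenCV 4.12 (cv2) and the standard library are available. Lean on these libraries where they do the work, as an engineer would, in place of code of your own. Each camera call takes 0.05 s, during which the arm holds its last target. There are 200 camera calls.

### The job

Put the weighing plate back on the dosing scale: set it on the three steel balls with its red dot next to the scale's red dot, and press it down gently (never with more than about 20 N) until the spring clip in the middle has snapped onto its stud and it sits level and fully home. Then, with the plate home, flip the scale's red lever all the way over to its other side. Leave everything else on the counter where it stands.

Things in the scene. Friction and masses are not known exactly. Their poses are not given: they have to be found in the camera images.
- plate_center (a point): Loose aluminium weighing plate, about 0.4 kg, 110 mm (x) by 104 mm (y), 8 mm thick, lying flat on the counter. Point: centre, half-way up the overall 61 mm: the vee bars under it end 30.5 mm below, the plate's top face is 4.5 mm below, the saddle's top 30.5 mm above. z up; a red dot on top marks its +x edge.
- saddle (a point): Centre of the walnut saddle block on the plate's middle, 26 mm (x) by 44 mm (y) by 35 mm high, flat top: grip or press this. Straight above the plate's centre point by 13 mm; the plate's top face is 17.5 mm below it.
- plate: The same plate; origin 30.5 mm below its centre point, at the lowest edges of the steel vee bars. The bars hang 18 mm below the plate and form three radial vee grooves for the scale's balls: one towards +x, the others at +120 and -120 degrees about z, met by the balls at 36 mm radius. In the middle hangs a steel stud with a round head, 11 mm thick, along x.
- scale: Dosing scale, fixed: black housing 150 mm wide (y), 35 mm high, 200 mm long (x from -125 to +75); origin on the counter under the centre of its three balls, x away from the lever end. Polished 12 mm steel balls stand on its ball carrier at 36 mm radius, one towards +x (red dot beyond it at x = +66), the others at +120 and -120 degrees.
- deck (a point): Middle of the scale housing's top face (35 mm above the counter), at the centre of the three balls; z up. Balls and clip stand on a height-adjustable carrier, up to 13 mm higher or lower than nominal: not measured, find it by feel. Nominally ball centres are 18 mm up and the plate is home (axes parallel, dot by dot) with its centre point 47 mm straight above this.
- clip (a point): Spring clip amid the balls, nominally 26 mm above the housing's top: two 8 mm rollers along x, sprung together, for the plate's stud. Hold the plate level: stud meets the rollers 9 mm before home, balls still free of the vees; 12 to 18 N forces it in, then the push fades to nothing 3 mm before home: there the springs take over and pull the plate home into its vees if let go.
- catch_l (a joint): Travel (m) of the clip's +y roller, outwards: 0 with no stud or the stud still on top, about 0.002 at the widest, about 0.001 when the plate is home.
- catch_r (a joint): The same for the clip's -y roller.
- lock_tip (a point): Centre of the red ball (26 mm across) on the scale's lock lever: 50 mm long, pivot at x = -98, y = +22 mm from the scale's centre, 22 mm above its top face, on a grey block 25 mm high, 50 mm (x) by 70 mm (y). It swings in the scale's y-z plane, stays where left; a push of about 2 N moves it.
- lock (a joint): Angle of the lock lever (rad): 0 = leaning 0.5 rad to the scale's -y side (locked), 0.5 = upright, 1.0 = leaning 0.5 rad to its +y side, at the stop (weighing).
- cup_a: Bystander: white ceramic demitasse cup, 62 mm across, 55 mm high, with a small handle; origin at the centre of its underside.
- cup_b: Bystander: the other white demitasse cup, same size; origin at the centre of its underside.
- tamper: Bystander: aluminium tamper with a walnut handle, standing upright, 58 mm across, 86 mm high; origin at the centre of its underside.
- portafilter: Bystander: stainless steel portafilter lying on the counter, bowl 68 mm across and 34 mm high, with a black handle reaching 200 mm along its +x; origin at the centre of its underside.
- knock_box: Bystander: open black knock box 160 x 150 x 100 mm with a rubber bar; origin at the centre of its underside.
- pitcher: Bystander: steel milk pitcher, 80 mm across, 95 mm high; origin at the centre of its underside.
There are look-alikes about, which are no part of the job. What is shaped like the plate but pink, purple or yellow is not meant.

How it is judged:
On the way, in this order (a step that is already met when the one before it is completed fails the run):
1. the weighing plate sits fully home on the three balls, held by the spring clip (horizontal distance between plate_center and deck below 0.0025 m and z of plate_center in the frame of deck between 0.0325 and 0.0615 m and value of joint each of catch_l, catch_r above 0.0005 m and angle between the z axis of plate_center and the z axis of deck, either way round below 0.02 rad and angle between the x axis of plate_center and the x axis of deck, either way round below 0.04 rad), for 0.2 s.
2. the lock lever is flipped to its other side with the plate home (all of step 1 and value of joint lock above 0.85 rad), for 0.2 s.
At the end, for the whole second after the job is handed in: The clip holds the plate's stud (both rollers stand over 0.5 mm out); the plate's centre point is within 2.5 mm sideways of the scale's and 32.5 to 61.5 mm above it, level within 0.02 rad, turned within 0.04 rad of the scale; the lever is beyond 0.85 rad; the plate is at rest (all of step 2 and linear speed of plate below 0.01 m/s); the robot touches nothing.
It fails at once if the plate is pressed or dropped onto the scale with more than about 25 N (its contact forces on balls and rollers then add up to over 80 N; at rest at home they add up to about 50 N) (contact force between plate and scale above 80 N).
It fails at once if a bystander on the counter is shifted by more than 20 mm (distance of any of cup_a, cup_b, tamper, portafilter, knock_box, pitcher from where it was at the start of the episode above 0.02 m).
It fails at once if a bystander on the counter is tipped (angle between any of cup_a, cup_b, tamper, portafilter, knock_box, pitcher's own z axis and vertical above 0.3 rad).
It also fails if it takes over 61 s, if anything falls off the work surface, if the arm or the gripper's body presses on something with over 40 N, if the wrist force passes 120 N, or if a joint passes its speed limit or range.

## Working session

There is one attempt and no reset: what is moved stays moved. The work goes in short steps, Python scripts to look and compute and a tool call to move; the robot and the scene stay as the last step left them, time stands still between calls to the robot, and variables do not carry over. Pictures are saved under pics/ and viewed, about 8 in all and at most 12, crops included, and the job is handed in when it is done.

Besides the shell and the picture viewer there is one more tool, called after "Request:" as a command line: name --argument value ..., lists and objects as JSON in quotes. send_rows: Moves the arm, as the interface text tells. Its arguments: {"type":"object","properties":{"motion":{"type":"array","items":{"type":"object","properties":{"dp":{"type":"array","items":{"type":"number"}},"rot":{"type":"array","items":{"type":"number"}},"grip":{"type":"number"}}}},"grip_force":{"type":"number"}},"required":["motion"]}

```bash
mkdir -p pics; ls; python3 - <<'E'
from bench import get_obs, imaging
import cv2,pickle
o=get_obs();print(o)
for n in ("scene","top"):
    f=imaging.grab_frame(n);pickle.dump(f,open(n+".pkl","wb"))
    print(n,f["fx"],f["fy"],f["cx"],f["cy"],f["R"],f["t"])
    cv2.imwrite(f"pics/{n}0.png",f["img"][...,::-1])
E
```

```text
pics
{'clock': 0.0, 'joints': array([-1.25408227,  0.4778267 ,  0.02233223,  1.55646795, -0.01145637,
        1.10929083, -0.08314079]), 'qvel': array([-7.76957178e-06,  4.23975015e-04,  1.51484571e-04,  3.40879127e-04,
       -6.71543758e-04, -4.84112763e-04,  7.70938409e-04]), 'tau': array([-1.96009762e-05, -5.96441996e+01,  1.60779655e+00, -2.81193388e+01,
        1.24402007e-02,  9.46081826e-03,  3.67146527e-06]), 'tcp_pos': array([0.27797684, 0.61444688, 0.23030078]), 'orientation': array([ 2.63885120e+00,  1.70259069e+00, -2.30027685e-03]), 'contact_force': array([-0.64375393,  0.01430707,  0.58773806]), 'moment': array([ 0.01071737, -0.01554276, -0.04194968]), 'grip_width': 0.08593865565323464}
scene 527.8943348000859 527.8943348000859 280.021835591316 205.66209179187587 [[ 0.28421588  0.95865685  0.01408452]
 [ 0.60162832 -0.16689    -0.78114729]
 [-0.74650164  0.23048811 -0.6241879 ]] [-0.13796236 -0.25970739  2.08289831]
top 541.6821198370875 541.6821198370875 282.65840442950247 216.03015684451344 [[-8.06934987e-04 -9.99973670e-01 -7.21171095e-03]
 [-9.91663729e-01  1.72941929e-03 -1.28841214e-01]
 [ 1.28850294e-01  7.04762569e-03 -9.91639013e-01]] [-0.00433554  0.52375413  1.49993852]
```

View pics/top0.png

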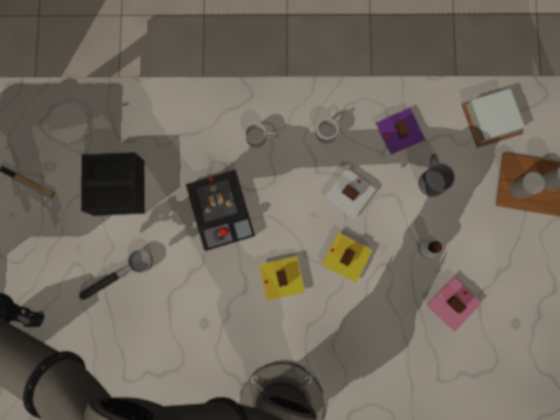

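View pics/scene0.png

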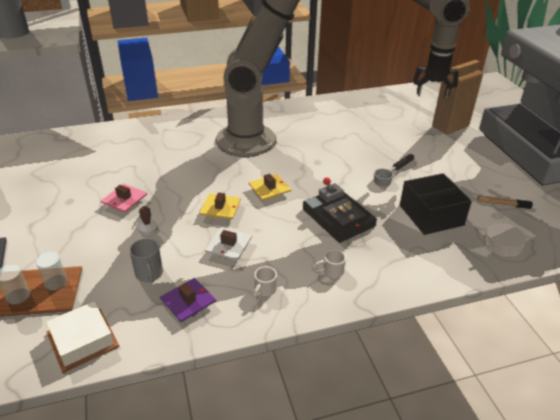

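```bash
cat > h.py <<'E'
import numpy as np,cv2,pickle
from bench import get_obs, imaging
def ray(f,u,v,z):
    d=f["R"].T@np.array([(u-f["cx"])/f["fx"],(v-f["cy"])/f["fy"],1.]);c=-f["R"].T@f["t"]
    return c+d*(z-c[2])/d[2]
def proj(f,X):
    p=f["R"]@np.asarray(X,float)+f["t"];return f["cx"]+f["fx"]*p[0]/p[2],f["cy"]+f["fy"]*p[1]/p[2]
def blobs(f,lo,hi,box,amin=3):
    h=cv2.cvtColor(f["img"],cv2.COLOR_RGB2HSV);h[...,0]=(h[...,0].astype(int)+90)%180
    m=cv2.inRange(h,np.array(lo),np.array(hi));x0,y0,x1,y1=box
    k=np.zeros_like(m);k[y0:y1,x0:x1]=m[y0:y1,x0:x1]
    n,_,s,c=cv2.connectedComponentsWithStats(k)
    return [(s[i,4],c[i].round(1),s[i,:4]) for i in range(1,n) if s[i,4]>=amin],k
E
python3 - <<'E'
from h import *
f=pickle.load(open("top.pkl","rb"));im=f["img"][...,::-1]
c=cv2.resize(im[155:255,180:380],None,fx=4,fy=4,interpolation=cv2.INTER_CUBIC)
g=pickle.load(open("scene.pkl","rb"))
d=cv2.resize(g["img"][170:270,200:400,::-1],None,fx=4,fy=4,interpolation=cv2.INTER_CUBIC)[:, :800]
cv2.imwrite("pics/crop.png",np.vstack([c[:300],d[:300]]))
cv2.imwrite("pics/crop.png",c)
for n,f,b in (("top",f,(180,155,380,255)),("scene",g,(200,170,400,270))):
    for x in blobs(f,(80,110,70),(100,255,255),b)[0]: print(n,x)
E
```

```text
top (np.int32(15), array([210.4, 178.6]), array([209, 177,   4,   4], dtype=int32))
top (np.int32(5), array([358.6, 180.8]), array([358, 180,   2,   3], dtype=int32))
top (np.int32(75), array([223. , 231.4]), array([218, 227,  11,  10], dtype=int32))
scene (np.int32(21), array([268.4, 177.4]), array([266, 175,   6,   6], dtype=int32))
scene (np.int32(36), array([326.6, 180.9]), array([324, 178,   6,   7], dtype=int32))
scene (np.int32(22), array([219.7, 196.7]), array([217, 194,   6,   6], dtype=int32))
scene (np.int32(14), array([357. , 224.7]), array([355, 223,   5,   4], dtype=int32))
scene (np.int32(39), array([228.1, 234.1]), array([222, 232,  13,   6], dtype=int32))
scene (np.int32(6), array([222. , 251.5]), array([221, 251,   3,   2], dtype=int32))
```

View pics/crop.png

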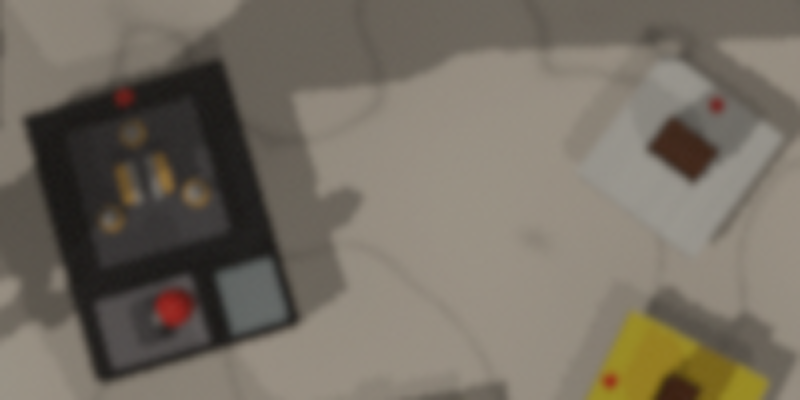

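```bash
python3 - <<'E'
from h import *
f=pickle.load(open("top.pkl","rb"));g=pickle.load(open("scene.pkl","rb"))
cr=lambda a,z:np.array([ray(f,180+(x-1.5)/4,155+(y-1.5)/4,z) for x,y in a])
P=cr([(668,55),(785,135),(700,255),(580,165)],.026)
print("plate",P.round(4),P.mean(0))
D=ray(f,358.6,180.8,.026);print("pdot",D,"yaw",np.arctan2(*(D-P.mean(0))[[1,0]]))
print("saddle top",cr([(683,150)],.061))
S=cr([(25,118),(220,60),(300,322),(100,382)],.035);c=S.mean(0)
print("scale",S.round(4),c)
x=((S[0]+S[1])-(S[2]+S[3]))/2;print("len",np.linalg.norm(x),"yaw",np.arctan2(x[1],x[0]))
y=(S[0]-S[1]);print("w",np.linalg.norm(y),"yaw",np.arctan2(-y[0],y[1]))
u=x/np.linalg.norm(x);print("centre from housing",c+.025*u)
sd=ray(f,210.4,178.6,.035);print("sdot",sd,"centre from dot",sd-.066*u)
print("scene sdot",ray(g,357,224.7,.035), "scene pdot cand",ray(g,222,251.5,.026))
B=cr([(132,131),(196,190),(111,220)],.053);print("balls z.053",B,B.mean(0))
b=B[0]-(B[1]+B[2])/2;print("yaw balls",np.arctan2(b[1],b[0]))
print("lever ball",cr([(173,308)],.101))
o=get_obs();from scipy.spatial.transform import Rotation as R
print(R.from_rotvec(o["orientation"]).as_matrix().round(3))
w=imaging.grab_frame("wrist");T=R.from_rotvec(o["orientation"]).as_matrix()
print("cam in tool",T.T@(-w["R"].T@w["t"]-o["tcp_pos"]),(w["R"]@T).round(3),w["fx"])
E
```

```text
plate [[ 0.6627 -0.1891  0.026 ]
 [ 0.6041 -0.2718  0.026 ]
 [ 0.5177 -0.2095  0.026 ]
 [ 0.5827 -0.125   0.026 ]] [ 0.59178665 -0.1988141   0.026     ]
pdot [ 0.62626253 -0.22279768  0.026     ] yaw -0.6078090041425881
saddle top [[ 0.58725765 -0.19449042  0.061     ]]
scale [[0.6159 0.2712 0.035 ]
 [0.6578 0.1324 0.035 ]
 [0.4695 0.074  0.035 ]
 [0.4274 0.2143 0.035 ]] [0.5426593  0.17299379 0.035     ]
len 0.1970676893419317 yaw 0.2969562806067712
w 0.14500820456542848 yaw 0.2930224902469174
centre from housing [0.56656509 0.18030907 0.035     ]
sdot [0.63183101 0.20141332 0.035     ] centre from dot [0.56871973 0.18210099 0.035     ]
scene sdot [0.63205976 0.20492975 0.035     ] scene pdot cand [ 0.62773598 -0.21998437  0.026     ]
balls z.053 [[0.60303392 0.19215182 0.053     ]
 [0.56089118 0.14652357 0.053     ]
 [0.53973513 0.20587744 0.053     ]] [0.56788674 0.18151761 0.053     ]
yaw balls 0.29380581570850756
lever ball [[0.47286769 0.15589313 0.101     ]]
[[ 0.412  0.911 -0.001]
 [ 0.911 -0.412 -0.002]
 [-0.002  0.    -1.   ]]
cam in tool [-0.00091389 -0.06755351 -0.14290077] [[ 1.     0.    -0.001]
 [-0.001  0.962 -0.272]
 [ 0.     0.272  0.962]] 360.6728788485682
```

Candidates: yellow (281,278) and (348,256), purple (401,131), pink (455,303), and bare silver/white at (350,191) in the top view. The last one is aluminium with a walnut saddle and a red dot at (359,181), so it's the one meant, and the crop confirms it. The scale is at (220,210), with its dot at (210,179) and lever ball at (223,231).

Request:
send_rows --motion '[{"dp": [0.0195, -0.0507, -0.003], "rot": [0, 0, -0.111], "grip": 0.085}, {"dp": [0.0195, -0.0507, -0.003], "rot": [0, 0, -0.111], "grip": 0.085}, {"dp": [0.0195, -0.0507, -0.003], "rot": [0, 0, -0.111], "grip": 0.085}, {"dp": [0.0195, -0.0507, -0.003], "rot": [0, 0, -0.111], "grip": 0.085}, {"dp": [0.0195, -0.0507, -0.003], "rot": [0, 0, -0.111], "grip": 0.085}, {"dp": [0.0195, -0.0507, -0.003], "rot": [0, 0, -0.111], "grip": 0.085}, {"dp": [0.0195, -0.0507, -0.003], "rot": [0, 0, -0.111], "grip": 0.085}, {"dp": [0.0195, -0.0507, -0.003], "rot": [0, 0, -0.111], "grip": 0.085}, {"dp": [0.0195, -0.0507, -0.003], "rot": [0, 0, -0.111], "grip": 0.085}, {"dp": [0.0195, -0.0507, -0.003], "rot": [0, 0, -0.111], "grip": 0.085}, {"dp": [0.0195, -0.0507, -0.003], "rot": [0, 0, -0.111], "grip": 0.085}, {"dp": [0.0195, -0.0507, -0.003], "rot": [0, 0, -0.111], "grip": 0.085}, {"dp": [0.0195, -0.0507, -0.003], "rot": [0, 0, -0.111], "grip": 0.085}, {"dp": [0.0195, -0.0507, -0.003], "rot": [0, 0, -0.111], "grip": 0.085}, {"dp": [0.0195, -0.0507, -0.003], "rot": [0, 0, -0.111], "grip": 0.085}, {"dp": [0.0195, -0.0507, -0.003], "rot": [0, 0, -0.111], "grip": 0.085}, {"dp": [0, 0, 0], "rot": [0, 0, 0], "grip": 0.085}]'

```text
clock: 2.28
tcp_pos: [0.592, -0.2234, 0.1792]
orientation: [-2.958, 1.053, -0.003]
contact_force: [-0.6, 0.4, -0.5]
grip_width: 0.0849
```

```bash
cat >> h.py <<'E'
from scipy.spatial.transform import Rotation as Ro
def toolyaw():
    o=get_obs();M=Ro.from_rotvec(o["orientation"]).as_matrix();return np.arctan2(M[1,0],M[0,0]),o["tcp_pos"],M[:,2]
E
python3 - <<'E'
from h import *
w=imaging.grab_frame("wrist");pickle.dump(w,open("w1.pkl","wb"));print(toolyaw())
cv2.imwrite("pics/w1.png",w["img"][...,::-1]);print([proj(w,(.59,-.197,z)) for z in (.026,.061)])
E
```

```text
(np.float64(-0.6804282624073241), array([ 0.59193845, -0.22058132,  0.17895195]), array([ 0.00184898,  0.00274129, -0.99999453]))
[(np.float64(253.50302562542842), np.float64(172.57359041535716)), (np.float64(250.55975476710734), np.float64(180.31165321132366))]
```

View pics/w1.png

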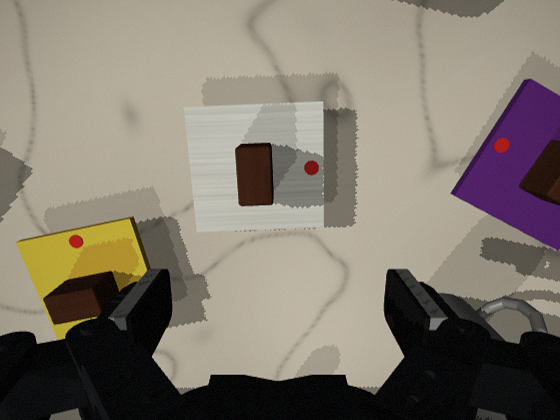

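```bash
python3 - <<'E'
from h import *
w=pickle.load(open("w1.pkl","rb"))
P=np.array([ray(w,*p,.026) for p in [(323,101),(324,228),(197,232),(184,108)]])
print(P.mean(0));
for a,b in ((0,3),(1,2)): d=P[a]-P[b];print(np.hypot(*d[:2]),np.arctan2(d[1],d[0]))
for a,b in ((0,1),(3,2)): d=P[a]-P[b];print(np.hypot(*d[:2]),np.arctan2(-d[0],d[1]))
D=ray(w,311.7,167.8,.026);d=D-P.mean(0);print("dot",np.arctan2(d[1],d[0]))
h=cv2.cvtColor(w["img"],cv2.COLOR_RGB2HSV);m=cv2.inRange(h,np.array([0,80,45]),np.array([15,255,120]));m[:120]=0;m[230:]=0;m[:,:215]=0;m[:,290:]=0
cs,_=cv2.findContours(m,0,2);c=max(cs,key=cv2.contourArea);print(cv2.boundingRect(c))
# top corners of saddle by eye from box
S=np.array([ray(w,*p,.061) for p in cv2.boxPoints(cv2.minAreaRect(c))]);print("saddle",S.mean(0),S.round(4))
print(ray(w,256,175,.061))
E
```

```text
[ 0.59355849 -0.19734321  0.026     ]
0.10963816443460575 -0.6362024717200762
0.10988024953614281 -0.6521998918456141
0.10495073673671848 -0.6425270849204463
0.10319476559488891 -0.6448444289915486
dot -0.6409843482254948
(235, 147, 36, 59)
saddle [ 0.59336877 -0.19576243  0.061     ] [[ 0.5968 -0.1715  0.061 ]
 [ 0.6162 -0.1858  0.061 ]
 [ 0.5904 -0.2204  0.061 ]
 [ 0.5701 -0.2055  0.061 ]]
[ 0.59562716 -0.19651755  0.061     ]
```

Request:
send_rows --motion '[{"dp": [0.0, 0.012, -0.02], "rot": [0, 0, 0.02], "grip": 0.085}, {"dp": [0.001, 0.0117, -0.03], "rot": [0, 0, 0.017], "grip": 0.085}, {"dp": [0, 0, -0.03], "rot": [0, 0, 0], "grip": 0.085}, {"dp": [0, 0, 0], "rot": [0, 0, 0], "grip": 0.085}]'

```text
clock: 2.82
tcp_pos: [0.5928, -0.1891, 0.0969]
orientation: [-2.978, 0.975, 0.002]
contact_force: [-0.0, 0.7, -0.7]
grip_width: 0.0846
```

```bash
python3 -c "
from h import *
print(toolyaw())"
```

```text
(np.float64(-0.6330899781264022), array([ 0.59276663, -0.18911724,  0.09693127]), array([ 0.00125528,  0.00791169, -0.99996791]))
```

Request:
send_rows --motion '[{"dp": [0.0007, -0.0079, -0.015], "rot": [-0.008, 0.001, -0.01], "grip": 0.085}, {"dp": [0, 0, -0.015], "rot": [0, 0, 0], "grip": 0.085}, {"dp": [0, 0, -0.01], "rot": [0, 0, 0], "grip": 0.085}, {"dp": [0, 0, 0], "rot": [0, 0, 0], "grip": 0.085}]'

```text
clock: 3.32
tcp_pos: [0.595, -0.1969, 0.0568]
orientation: [-2.981, 0.991, -0.006]
contact_force: [-0.3, 0.4, -0.9]
grip_width: 0.0849
```

```bash
python3 -c "
from h import *
print(toolyaw())"
```

```text
(np.float64(-0.6422294481857821), array([ 0.5949947 , -0.19691768,  0.05684151]), array([ 3.63107639e-03, -6.51616023e-04, -9.99993195e-01]))
```

Request:
send_rows --motion '[{"dp": [-0.0012, 0, -0.014], "rot": [0.0, 0.003, 0], "grip": 0.085}, {"dp": [0, 0, -0.01], "rot": [0, 0, 0], "grip": 0.085}, {"dp": [0, 0, -0.002], "rot": [0, 0, 0], "grip": 0.085}, {"dp": [0, 0, 0], "rot": [0, 0, 0], "grip": 0.085}]' --grip_force 60

```text
clock: 3.82
tcp_pos: [0.594, -0.1972, 0.0294]
orientation: [2.98, -0.992, 0.002]
contact_force: [0.8, 0.2, -0.4]
grip_width: 0.0847
```

```bash
python3 -c "
from h import *
print(toolyaw())"
```

```text
(np.float64(-0.6424449574827644), array([ 0.59396255, -0.19722611,  0.02936749]), array([ 1.01333743e-03, -8.52231524e-04, -9.99999123e-01]))
```

Good; raise 1 mm and close.

Request:
send_rows --motion '[{"dp": [0, 0, 0.001], "rot": [0, 0, 0], "grip": 0.05}, {"dp": [0, 0, 0], "rot": [0, 0, 0], "grip": 0.015}, {"dp": [0, 0, 0], "rot": [0, 0, 0], "grip": 0.015}, {"dp": [0, 0, 0], "rot": [0, 0, 0], "grip": 0.015}, {"dp": [0, 0, 0], "rot": [0, 0, 0], "grip": 0.015}, {"dp": [0, 0, 0], "rot": [0, 0, 0], "grip": 0.015}]' --grip_force 70

```text
clock: 4.58
tcp_pos: [0.5945, -0.1973, 0.0315]
orientation: [2.981, -0.992, 0.004]
contact_force: [-0.7, -0.9, 0.9]
grip_width: 0.025
```

```bash
python3 -c "
from h import *
print(toolyaw(),get_obs()['contact_force'])"
```

```text
(np.float64(-0.642348637988229), array([ 0.59448319, -0.19729907,  0.03151717]), array([ 2.52008708e-03, -9.06084766e-04, -9.99996414e-01])) [-0.65987789 -0.87953361  0.89001772]
```

Request:
send_rows --motion '[{"dp": [0, 0, 0.015], "rot": [0, 0, 0], "grip": 0.015}, {"dp": [0, 0, 0.03], "rot": [0, 0, 0], "grip": 0.015}, {"dp": [0, 0, 0.04], "rot": [0, 0, 0], "grip": 0.015}, {"dp": [0, 0.01, 0.04], "rot": [0, 0, 0.04], "grip": 0.015}, {"dp": [-0.002, 0.03, 0.03], "rot": [0, 0, 0.1], "grip": 0.015}, {"dp": [-0.004, 0.035, 0.01], "rot": [0, 0, 0.115], "grip": 0.015}, {"dp": [-0.004, 0.035, 0], "rot": [0, 0, 0.115], "grip": 0.015}, {"dp": [-0.004, 0.035, 0], "rot": [0, 0, 0.115], "grip": 0.015}, {"dp": [-0.004, 0.035, 0], "rot": [0, 0, 0.115], "grip": 0.015}, {"dp": [-0.004, 0.035, 0], "rot": [0, 0, 0.115], "grip": 0.015}, {"dp": [-0.004, 0.035, 0], "rot": [0, 0, 0.115], "grip": 0.015}, {"dp": [0, 0.03, 0], "rot": [0, 0, 0.1], "grip": 0.015}, {"dp": [0, 0.01, 0], "rot": [0, 0, 0.03], "grip": 0.015}, {"dp": [0, 0, 0], "rot": [0, 0, 0], "grip": 0.015}, {"dp": [0, 0, 0], "rot": [0, 0, 0], "grip": 0.015}]'

```text
clock: 6.45
tcp_pos: [0.5608, 0.0958, 0.2078]
orientation: [3.093, 0.526, 0.005]
contact_force: [-0.4, -0.6, -4.8]
grip_width: 0.0251
```

```bash
python3 - <<'E'
from h import *
w=imaging.grab_frame("wrist");pickle.dump(w,open("w2.pkl","wb"));print(toolyaw(),get_obs()['contact_force'])
cv2.imwrite("pics/w2.png",w["img"][...,::-1])
for x in blobs(w,(80,110,50),(100,255,255),(0,0,560,420))[0]: print(x)
E
```

```text
(np.float64(0.3368959796784994), array([0.56080792, 0.09558908, 0.20773929]), array([ 0.00367207, -0.00362622, -0.99998668])) [ 0.51339742 -1.70680626 -4.04810524]
(np.int32(1360), array([184.3,  84.9]), array([164,  64,  41,  43], dtype=int32))
(np.int32(198), array([401.6,  99.8]), array([394,  92,  16,  17], dtype=int32))
(np.int32(138), array([ 27.3, 163. ]), array([ 21, 157,  14,  13], dtype=int32))
(np.int32(1170), array([ 16.4, 216.1]), array([  0, 197,  49,  41], dtype=int32))
(np.int32(7949), array([278.6, 290.8]), array([240, 224,  74, 137], dtype=int32))
(np.int32(536), array([378.1, 268.7]), array([365, 257,  27,  25], dtype=int32))
```

View pics/w2.png

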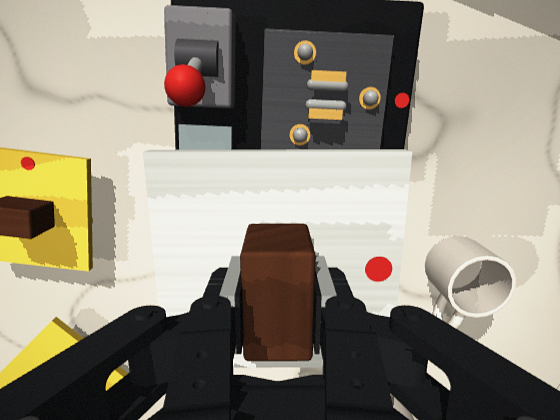

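```bash
python3 - <<'E'
from h import *
w=pickle.load(open("w2.pkl","rb"));y,t,_=toolyaw()
g=cv2.cvtColor(w["img"],cv2.COLOR_RGB2GRAY)
B=[(304.5,51),(370,97.5),(299.5,134)]
for z in (.040,.053,.066):
    b=np.array([ray(w,*p,z) for p in B]);d=b[1]-(b[0]+b[2])/2
    print(z,b.mean(0),"sides",[np.linalg.norm(b[i]-b[j]).round(4) for i,j in((0,1),(1,2),(0,2))],"yaw",np.arctan2(d[1],d[0]))
D=ray(w,401.6,99.8,.035);c=np.array([np.cos(.295),np.sin(.295),0]);print("dot",D,"centre",D-.066*c)
# housing right edge, front left etc
e=[ray(w,*p,.035) for p in((423,3),(409,149))];d=e[0]-e[1];print("edge yaw",np.arctan2(-d[0],d[1]),e)
zt=t[2]-.0055
P=np.array([ray(w,*p,zt) for p in((145,151),(411,151))]);d=P[1]-P[0];print("plate edge yaw",np.arctan2(d[1],d[0]),"tool",y,np.linalg.norm(d))
M=np.array([[np.cos(y),np.sin(y)],[-np.sin(y),np.cos(y)]])
dd=ray(w,378.1,268.7,zt);print("edge mid rel tcp (along tool x, left)",M@(P.mean(0)-t)[:2],"dot",M@(dd-t)[:2])
E
python3 - <<'E'
import sys;sys.path.insert(0,'.')
from h import *
w=pickle.load(open("w1.pkl","rb"));a=-.643;D=ray(w,311.7,167.8,.026)[:2]-np.array([.5935,-.1973]);print("dot in plate",np.array([[np.cos(a),np.sin(a)],[-np.sin(a),np.cos(a)]])@D)
E
```

```text
0.04 [0.57194802 0.18304939 0.04      ] sides [np.float64(0.0649), np.float64(0.0645), np.float64(0.0646)] yaw 0.2845710235943583
0.053 [0.57052951 0.18207144 0.053     ] sides [np.float64(0.0622), np.float64(0.0618), np.float64(0.0619)] yaw 0.28457102359435804
0.066 [0.569111   0.18109349 0.066     ] sides [np.float64(0.0595), np.float64(0.0591), np.float64(0.0592)] yaw 0.28457102359435776
dot [0.63462437 0.20113794 0.035     ] centre [0.57147543 0.18194911 0.035     ]
edge yaw 0.34022310216996055 [array([0.62010067, 0.27256977, 0.035     ]), array([0.6578005 , 0.16606944, 0.035     ])]
plate edge yaw 0.33633662943034126 tool 0.3368959796784994 0.1084026790866158
edge mid rel tcp (along tool x, left) [0.00050355 0.0514753 ] dot [ 0.04527353 -0.00084877]
dot in plate [4.52022682e-02 9.14531324e-05]
```

Request:
send_rows --motion '[{"dp": [0.002, 0.015, -0.005], "rot": [0.0027, 0.0012, -0.01], "grip": 0.015}, {"dp": [0.002, 0.025, -0.01], "rot": [0, 0, -0.015], "grip": 0.015}, {"dp": [0.002, 0.025, -0.01], "rot": [0, 0, -0.015], "grip": 0.015}, {"dp": [0.002, 0.015, -0.005], "rot": [0, 0, 0], "grip": 0.015}, {"dp": [0, 0.003, 0], "rot": [0, 0, 0], "grip": 0.015}, {"dp": [0, 0, 0], "rot": [0, 0, 0], "grip": 0.015}]'

```text
clock: 7.25
tcp_pos: [0.5698, 0.1796, 0.176]
orientation: [3.107, 0.449, 0.003]
contact_force: [-0.7, -1.0, -4.0]
grip_width: 0.025
```

```bash
python3 -c "
from h import *
print(toolyaw(),get_obs()['contact_force'])"
```

```text
(np.float64(0.2873071188120141), array([0.56983747, 0.17963772, 0.17596299]), array([ 0.00229271, -0.00188092, -0.9999956 ])) [-0.69196251 -1.04009172 -3.99175553]
```

Request:
send_rows --motion '[{"dp": [0.0005, 0.0024, -0.01], "rot": [0.001, 0, 0.003], "grip": 0.015}, {"dp": [0, 0, -0.02], "rot": [0, 0, 0], "grip": 0.015}, {"dp": [0, 0, -0.015], "rot": [0, 0, 0], "grip": 0.015}, {"dp": [0, 0, -0.005], "rot": [0, 0, 0], "grip": 0.015}, {"dp": [0, 0, 0], "rot": [0, 0, 0], "grip": 0.015}, {"dp": [0, 0, 0], "rot": [0, 0, 0], "grip": 0.015}]'

```text
clock: 8.0
tcp_pos: [0.5716, 0.1789, 0.1248]
orientation: [3.108, 0.447, 0.007]
contact_force: [-0.1, 0.3, -3.9]
grip_width: 0.0248
```

```bash
python3 - <<'E'
from h import *
print(toolyaw(),get_obs()['contact_force'])
f=imaging.grab_frame("scene");pickle.dump(f,open("s2.pkl","wb"))
t=imaging.grab_frame("top");pickle.dump(t,open("t2.pkl","wb"))
a=cv2.resize(f["img"][150:250,290:390,::-1],(500,500),interpolation=cv2.INTER_CUBIC)
cv2.imwrite("pics/s2.png",a)
E
```

```text
(np.float64(0.28587354508721213), array([0.57159711, 0.17889057, 0.12483731]), array([ 4.58803324e-03, -8.04779395e-04, -9.99989151e-01])) [-0.10193396  0.28599555 -3.88329425]
```

View pics/s2.png

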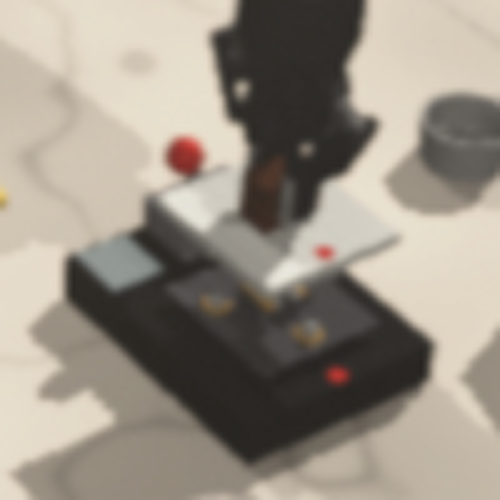

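```bash
python3 - <<'E'
from h import *
y,t,_=toolyaw();c=np.array([np.cos(.29),np.sin(.29)])
for n,zz in (("s2",0),("t2",0)):
    f=pickle.load(open(n+".pkl","rb"))
    r=blobs(f,(80,110,50),(100,255,255),(300,170,400,240) if n=="s2" else (195,170,245,245))[0]
    for x in r:
        print(n,x[0],x[1],"as plate dot",ray(f,*x[1],t[2]-.0055)[:2],"as scale dot",ray(f,*x[1],.035)[:2])
print("expected plate dot",t[:2]+.0452*c,"expected scale dot",np.array([.5705,.182])+.066*c)
E
```

```text
s2 35 [326.6 180.8] as plate dot [0.49718059 0.14859242] as scale dot [0.38912276 0.19513479]
s2 7 [343.3 185. ] as plate dot [0.53219904 0.19132941] as scale dot [0.42716078 0.2415569 ]
s2 17 [357.1 224.6] as plate dot [0.72050339 0.15805827] as scale dot [0.63170223 0.20541686]
t2 75 [223.  231.3] as plate dot [0.47187197 0.15338905] as scale dot [0.48045039 0.1633474 ]
expected plate dot [0.61495249 0.19187889] expected scale dot [0.6337441  0.20087285]
```

```bash
python3 - <<'E'
from h import *
y,t,_=toolyaw()
f=pickle.load(open("s2.pkl","rb"))
r=blobs(f,(75,90,50),(105,255,255),(348,195,362,206),2)[0];print(r)
print(ray(f,354.7,200.3,t[2]-.0055), *[ray(f,*x[1],t[2]-.0055) for x in r])
E
```

```text
[(np.int32(7), array([354.3, 200. ]), array([353, 199,   3,   3], dtype=int32))]
[0.61409405 0.19545308 0.11947877] [0.61240263 0.19485912 0.11947877]
```

Request:
send_rows --motion '[{"dp": [-0.0013, 0.0035, -0.002], "rot": [0, 0.002, 0.004], "grip": 0.015}, {"dp": [0, 0, -0.003], "rot": [0, 0, 0], "grip": 0.015}, {"dp": [0, 0, -0.003], "rot": [0, 0, 0], "grip": 0.015}, {"dp": [0, 0, -0.003], "rot": [0, 0, 0], "grip": 0.015}, {"dp": [0, 0, 0], "rot": [0, 0, 0], "grip": 0.015}]'

```text
clock: 8.72
tcp_pos: [0.5704, 0.1832, 0.1137]
orientation: [3.108, 0.455, 0.005]
contact_force: [0.9, -0.1, -3.4]
grip_width: 0.0252
```

```bash
python3 -c "
from h import *
print(toolyaw(),get_obs()['contact_force'])"
```

```text
(np.float64(0.29080351454356596), array([0.5704405 , 0.18320437, 0.11373758]), array([ 3.50465663e-03, -2.13330349e-05, -9.99993858e-01])) [ 0.91544651 -0.06186541 -3.37647931]
```

Request:
send_rows --motion '[{"dp": [0, -0.0006, -0.0015], "rot": [-0.0005, 0.001, 0], "grip": 0.015}, {"dp": [0, 0, -0.0015], "rot": [0, 0, 0], "grip": 0.015}, {"dp": [0, 0, -0.0015], "rot": [0, 0, 0], "grip": 0.015}, {"dp": [0, 0, -0.0015], "rot": [0, 0, 0], "grip": 0.015}]'

```text
clock: 9.22
tcp_pos: [0.5707, 0.1825, 0.1075]
orientation: [3.108, 0.455, 0.004]
contact_force: [-0.6, 0.7, -3.2]
grip_width: 0.0249
```

Request:
send_rows --motion '[{"dp": [0, 0, -0.001], "rot": [0, 0, 0], "grip": 0.015}, {"dp": [0, 0, -0.001], "rot": [0, 0, 0], "grip": 0.015}, {"dp": [0, 0, -0.001], "rot": [0, 0, 0], "grip": 0.015}]'

```text
clock: 9.6
tcp_pos: [0.5707, 0.1825, 0.1043]
orientation: [3.108, 0.455, 0.004]
contact_force: [0.4, 1.0, -3.7]
grip_width: 0.025
```

Request:
send_rows --motion '[{"dp": [0, 0, -0.001], "rot": [0, 0, 0], "grip": 0.015}, {"dp": [0, 0, -0.001], "rot": [0, 0, 0], "grip": 0.015}]'

```text
clock: 9.85
tcp_pos: [0.5707, 0.1825, 0.1022]
orientation: [3.108, 0.455, 0.004]
contact_force: [-0.8, -0.2, -3.7]
grip_width: 0.0245
```

Request:
send_rows --motion '[{"dp": [0, 0, -0.001], "rot": [0, 0, 0], "grip": 0.015}, {"dp": [0, 0, -0.001], "rot": [0, 0, 0], "grip": 0.015}]'

```text
clock: 10.1
tcp_pos: [0.5707, 0.1825, 0.1001]
orientation: [3.108, 0.455, 0.004]
contact_force: [-0.4, -1.0, -4.4]
grip_width: 0.0247
```

Request:
send_rows --motion '[{"dp": [0, 0, -0.001], "rot": [0, 0, 0], "grip": 0.015}, {"dp": [0, 0, -0.001], "rot": [0, 0, 0], "grip": 0.015}]'

```text
clock: 10.35
tcp_pos: [0.5707, 0.1825, 0.0979]
orientation: [3.108, 0.455, 0.005]
contact_force: [0.2, 0.2, -4.0]
grip_width: 0.0246
```

Request:
send_rows --motion '[{"dp": [0, 0, -0.001], "rot": [0, 0, 0], "grip": 0.015}, {"dp": [0, 0, -0.001], "rot": [0, 0, 0], "grip": 0.015}]'

```text
clock: 10.6
tcp_pos: [0.5707, 0.1825, 0.0958]
orientation: [3.108, 0.455, 0.005]
contact_force: [-0.0, 0.0, -3.6]
grip_width: 0.0247
```

Request:
send_rows --motion '[{"dp": [0, 0, -0.001], "rot": [0, 0, 0], "grip": 0.015}, {"dp": [0, 0, -0.001], "rot": [0, 0, 0], "grip": 0.015}]'

```text
clock: 10.85
tcp_pos: [0.5708, 0.1825, 0.0936]
orientation: [3.108, 0.455, 0.005]
contact_force: [0.3, 0.8, -4.0]
grip_width: 0.0251
```

Request:
send_rows --motion '[{"dp": [0, 0, -0.001], "rot": [0, 0, 0], "grip": 0.015}, {"dp": [0, 0, -0.001], "rot": [0, 0, 0], "grip": 0.015}]'

```text
clock: 11.1
tcp_pos: [0.5707, 0.1825, 0.0915]
orientation: [3.108, 0.455, 0.005]
contact_force: [0.9, -0.1, -4.0]
grip_width: 0.0247
```

Request:
send_rows --motion '[{"dp": [0, 0, -0.001], "rot": [0, 0, 0], "grip": 0.015}, {"dp": [0, 0, -0.001], "rot": [0, 0, 0], "grip": 0.015}]'

```text
clock: 11.35
tcp_pos: [0.5709, 0.1828, 0.0897]
orientation: [3.108, 0.455, 0.005]
contact_force: [-1.1, 0.1, 4.0]
grip_width: 0.0251
```

Request:
send_rows --motion '[{"dp": [0, 0, -0.001], "rot": [0, 0, 0], "grip": 0.015}, {"dp": [0, 0, -0.001], "rot": [0, 0, 0], "grip": 0.015}]'

```text
clock: 11.6
tcp_pos: [0.571, 0.1828, 0.0895]
orientation: [-3.108, -0.455, -0.005]
contact_force: [-4.2, -0.5, 8.3]
grip_width: 0.025
```

Request:
send_rows --motion '[{"dp": [-0.0004, 0, -0.001], "rot": [0, 0, 0], "grip": 0.015}]'

```text
clock: 11.72
tcp_pos: [0.571, 0.1828, 0.0895]
orientation: [-3.108, -0.454, -0.006]
contact_force: [-2.8, -1.0, 6.3]
grip_width: 0.0252
```

Request:
send_rows --motion '[{"dp": [-0.0004, 0, -0.001], "rot": [0, 0, 0], "grip": 0.015}]'

```text
clock: 11.85
tcp_pos: [0.571, 0.1828, 0.0896]
orientation: [-3.107, -0.454, -0.007]
contact_force: [-2.1, -0.4, 4.8]
grip_width: 0.0247
```

Request:
send_rows --motion '[{"dp": [-0.0003, 0, -0.0016], "rot": [0, 0, 0], "grip": 0.015}]'

```text
clock: 11.98
tcp_pos: [0.571, 0.1828, 0.0894]
orientation: [-3.107, -0.453, -0.008]
contact_force: [-4.9, -2.2, 12.3]
grip_width: 0.0252
```

Request:
send_rows --motion '[{"dp": [-0.0003, 0, -0.0018], "rot": [0, 0, 0], "grip": 0.015}]'

```text
clock: 12.1
tcp_pos: [0.5712, 0.1828, 0.0893]
orientation: [-3.106, -0.453, -0.009]
contact_force: [-4.6, -1.2, 12.5]
grip_width: 0.0246
```

```bash
python3 -c "
from h import *
o=get_obs();print(toolyaw(),o['contact_force'],o['moment'])"
```

```text
(np.float64(0.28953697071697465), array([0.57119166, 0.18276064, 0.08925536]), array([ 0.0054646 ,  0.00360905, -0.99997856])) [-4.61337838 -1.17270141 12.46686104] [-0.30535089  1.1875019   0.05577471]
```

Request:
send_rows --motion '[{"dp": [-0.0004, 0, -0.0018], "rot": [-0.0045, 0.003, 0], "grip": 0.015}]'

```text
clock: 12.22
tcp_pos: [0.5713, 0.1828, 0.0892]
orientation: [3.108, 0.452, 0.005]
contact_force: [-4.5, -1.3, 12.2]
grip_width: 0.0255
```

Request:
send_rows --motion '[{"dp": [-0.0004, 0, -0.002], "rot": [-0.002, 0.001, 0], "grip": 0.015}]'

```text
clock: 12.35
tcp_pos: [0.5715, 0.1829, 0.089]
orientation: [3.108, 0.452, 0.005]
contact_force: [-4.5, 0.0, 11.3]
grip_width: 0.025
```

```bash
python3 -c "
from h import *
o=get_obs();print(toolyaw(),o['contact_force'],o['moment'])"
```

```text
(np.float64(0.28876926583198054), array([0.57154955, 0.18290809, 0.08897756]), array([ 3.34363401e-03, -8.52586038e-04, -9.99994047e-01])) [-4.4967747   0.0444821  11.29054989] [-0.30633733  1.17190302  0.0029642 ]
```

Request:
send_rows --motion '[{"dp": [-0.0014, 0, -0.002], "rot": [0, 0, 0], "grip": 0.015}]'

```text
clock: 12.48
tcp_pos: [0.5714, 0.1831, 0.0889]
orientation: [3.108, 0.452, 0.009]
contact_force: [-2.6, -1.4, 11.1]
grip_width: 0.025
```

Request:
send_rows --motion '[{"dp": [-0.0014, 0, -0.0022], "rot": [0, 0, 0], "grip": 0.015}]'

```text
clock: 12.6
tcp_pos: [0.5714, 0.1831, 0.0888]
orientation: [-3.109, -0.451, -0.013]
contact_force: [-3.0, -1.4, 13.3]
grip_width: 0.0249
```

```bash
python3 -c "
from h import *
o=get_obs();print(toolyaw(),o['contact_force'],o['moment'])"
```

```text
(np.float64(0.2880687648255865), array([0.57137762, 0.18307238, 0.08880721]), array([ 0.00836106,  0.00155129, -0.99996384])) [-2.95917254 -1.39774355 13.34614413] [-0.37919026  0.88222441  0.01014598]
```

Request:
send_rows --motion '[{"dp": [-0.0012, 0, -0.0023], "rot": [-0.002, 0.006, 0.001], "grip": 0.015}]'

```text
clock: 12.72
tcp_pos: [0.5715, 0.1831, 0.0887]
orientation: [-3.109, -0.452, -0.008]
contact_force: [-3.6, -1.7, 13.6]
grip_width: 0.0248
```

Request:
send_rows --motion '[{"dp": [-0.001, 0, -0.0024], "rot": [0, 0.003, 0.001], "grip": 0.015}]'

```text
clock: 12.85
tcp_pos: [0.5717, 0.1831, 0.0885]
orientation: [-3.107, -0.452, -0.007]
contact_force: [-4.3, -1.8, 13.8]
grip_width: 0.0252
```

```bash
python3 -c "
from h import *
o=get_obs();print(toolyaw(),o['contact_force'],o['moment'])"
```

```text
(np.float64(0.2891905022797967), array([0.5717094 , 0.18308243, 0.08848607]), array([ 0.00402407,  0.00198795, -0.99998993])) [-4.30927216 -1.79918175 13.77308325] [-0.39054787  1.0264745   0.02761231]
```

Request:
send_rows --motion '[{"dp": [-0.0015, 0, -0.0026], "rot": [-0.002, 0.003, 0], "grip": 0.015}]'

```text
clock: 12.98
tcp_pos: [0.5718, 0.1831, 0.0882]
orientation: [-3.108, -0.452, -0.006]
contact_force: [-1.9, -1.3, 13.3]
grip_width: 0.025
```

Request:
send_rows --motion '[{"dp": [-0.0015, 0, -0.0026], "rot": [-0.001, 0.002, 0], "grip": 0.015}]'

```text
clock: 13.1
tcp_pos: [0.5718, 0.1833, 0.0878]
orientation: [-3.108, -0.451, -0.008]
contact_force: [-2.2, -1.3, 12.5]
grip_width: 0.0249
```

```bash
python3 -c "
from h import *
o=get_obs();print(toolyaw(),o['contact_force'],o['moment'])"
```

```text
(np.float64(0.28810312360650947), array([0.57183834, 0.18325723, 0.08782831]), array([ 0.00490252,  0.00181912, -0.99998633])) [-2.20078585 -1.33796019 12.50874602] [-0.35676906  0.75584046 -0.03914216]
```

Request:
send_rows --motion '[{"dp": [-0.0018, -0.0003, -0.0024], "rot": [-0.002, 0.003, 0.001], "grip": 0.015}]'

```text
clock: 13.22
tcp_pos: [0.5719, 0.1831, 0.0877]
orientation: [-3.108, -0.452, -0.009]
contact_force: [-2.2, -0.5, 12.2]
grip_width: 0.0251
```

Request:
send_rows --motion '[{"dp": [-0.0018, -0.0003, -0.0024], "rot": [-0.001, 0.002, 0.001], "grip": 0.015}]'

```text
clock: 13.35
tcp_pos: [0.5719, 0.1831, 0.0875]
orientation: [-3.108, -0.453, -0.011]
contact_force: [-2.7, -0.6, 11.7]
grip_width: 0.0249
```

```bash
python3 -c "
from h import *
o=get_obs();print(toolyaw(),o['contact_force'],o['moment'])"
```

```text
(np.float64(0.2892046340391398), array([0.57186577, 0.18310425, 0.08748427]), array([ 0.00699712,  0.00194177, -0.99997363])) [-2.68193576 -0.58401231 11.70536205] [-0.19135074  0.62900595 -0.00773609]
```

Request:
send_rows --motion '[{"dp": [-0.0018, 0, -0.0028], "rot": [-0.002, 0.006, 0.001], "grip": 0.015}]'

```text
clock: 13.48
tcp_pos: [0.572, 0.1833, 0.087]
orientation: [-3.108, -0.453, -0.008]
contact_force: [-3.5, -1.0, 10.0]
grip_width: 0.0249
```

Request:
send_rows --motion '[{"dp": [-0.0018, 0, -0.0028], "rot": [-0.001, 0.003, 0.001], "grip": 0.015}]'

```text
clock: 13.6
tcp_pos: [0.5721, 0.1834, 0.0863]
orientation: [-3.108, -0.454, -0.009]
contact_force: [-1.0, -1.9, 9.0]
grip_width: 0.0251
```

```bash
python3 -c "
from h import *
o=get_obs();print(toolyaw(),o['contact_force'],o['moment'])"
```

```text
(np.float64(0.2903098066663806), array([0.57205332, 0.18340431, 0.08626951]), array([ 0.00543982,  0.00184738, -0.9999835 ])) [-0.96525747 -1.88338816  9.0421718 ] [-0.264169    0.33545066 -0.01278411]
```

Request:
send_rows --motion '[{"dp": [-0.0018, -0.0003, -0.002], "rot": [-0.002, 0.003, 0], "grip": 0.015}]'

```text
clock: 13.72
tcp_pos: [0.5721, 0.1832, 0.0861]
orientation: [-3.108, -0.454, -0.01]
contact_force: [-0.3, -0.6, 7.4]
grip_width: 0.0252
```

Request:
send_rows --motion '[{"dp": [-0.0015, -0.0003, -0.0018], "rot": [-0.001, 0.002, 0], "grip": 0.015}]'

```text
clock: 13.85
tcp_pos: [0.5721, 0.1832, 0.0859]
orientation: [-3.108, -0.453, -0.011]
contact_force: [-1.2, -0.6, 6.7]
grip_width: 0.0252
```

```bash
python3 -c "
from h import *
o=get_obs();print(toolyaw(),o['contact_force'],o['moment'])"
```

```text
(np.float64(0.2894851857019809), array([0.57210689, 0.18319803, 0.08592518]), array([ 0.00706763,  0.00143683, -0.99997399])) [-1.17401538 -0.63893183  6.6625892 ] [-0.08113652  0.38561903 -0.00254785]
```

Request:
send_rows --motion '[{"dp": [-0.001, 0, -0.0022], "rot": [-0.001, 0.004, 0], "grip": 0.015}, {"dp": [-0.001, 0, -0.002], "rot": [-0.001, 0.002, 0], "grip": 0.015}]'

```text
clock: 14.1
tcp_pos: [0.5724, 0.1833, 0.0844]
orientation: [-3.108, -0.452, -0.009]
contact_force: [-1.3, -1.4, 3.6]
grip_width: 0.0254
```

Request:
send_rows --motion '[{"dp": [-0.0008, 0, -0.0016], "rot": [-0.001, 0.002, 0], "grip": 0.015}]'

```text
clock: 14.22
tcp_pos: [0.5724, 0.1834, 0.0835]
orientation: [3.109, 0.452, 0.008]
contact_force: [0.5, -0.3, 1.2]
grip_width: 0.0251
```

```bash
python3 -c "
from h import *
o=get_obs();print(toolyaw(),o['contact_force'],o['moment'])"
```

```text
(np.float64(0.2886419861640514), array([0.57240307, 0.18335711, 0.08348117]), array([ 5.19910628e-03,  7.03578594e-04, -9.99986237e-01])) [ 0.48068308 -0.26430829  1.17822721] [-0.07603041 -0.06917251  0.04962861]
```

Request:
send_rows --motion '[{"dp": [-0.0012, -0.0005, -0.001], "rot": [-0.001, 0.002, 0.002], "grip": 0.015}]'

```text
clock: 14.35
tcp_pos: [0.5722, 0.1832, 0.0827]
orientation: [3.108, 0.455, 0.009]
contact_force: [3.1, 1.5, -2.8]
grip_width: 0.0253
```

Request:
send_rows --motion '[{"dp": [-0.0008, -0.0003, -0.001], "rot": [0, 0.002, 0], "grip": 0.015}]'

```text
clock: 14.48
tcp_pos: [0.5719, 0.1831, 0.0817]
orientation: [3.108, 0.455, 0.007]
contact_force: [1.0, 0.1, 0.9]
grip_width: 0.0252
```

```bash
python3 -c "
from h import *
o=get_obs();print(toolyaw(),o['contact_force'],o['moment'])"
```

```text
(np.float64(0.29097858549268035), array([0.57190462, 0.18312616, 0.08168086]), array([ 4.47210943e-03,  5.96212583e-04, -9.99989822e-01])) [1.02949035 0.13007119 0.87199977] [ 0.01162658 -0.23096505 -0.01624489]
```

Request:
send_rows --motion '[{"dp": [0, 0, -0.0004], "rot": [0, 0, 0], "grip": 0.015}]'

```text
clock: 14.6
tcp_pos: [0.5716, 0.183, 0.0811]
orientation: [3.108, 0.455, 0.006]
contact_force: [-0.8, -0.5, 3.5]
grip_width: 0.0253
```

Request:
send_rows --motion '[{"dp": [0, 0, 0], "rot": [0, 0, 0], "grip": 0.03}, {"dp": [0, 0, 0], "rot": [0, 0, 0], "grip": 0.05}, {"dp": [0, 0, 0], "rot": [0, 0, 0], "grip": 0.06}, {"dp": [0, 0, 0], "rot": [0, 0, 0], "grip": 0.06}]'

```text
clock: 15.1
tcp_pos: [0.5701, 0.1827, 0.0804]
orientation: [3.108, 0.456, 0.001]
contact_force: [0.2, 0.5, 0.5]
grip_width: 0.06
```

```bash
python3 -c "
from h import *
o=get_obs();print(toolyaw(),o['contact_force'],o['moment'])"
```

```text
(np.float64(0.2910850227974549), array([0.57012314, 0.1827261 , 0.08036081]), array([ 6.31509701e-04, -5.18194113e-04, -9.99999666e-01])) [0.23515103 0.45934734 0.47866449] [ 0.01444522 -0.04294776  0.04911935]
```

Request:
send_rows --motion '[{"dp": [0, 0, 0.01], "rot": [0, 0, 0], "grip": 0.06}, {"dp": [0, 0, 0.02], "rot": [0, 0, 0], "grip": 0.06}, {"dp": [0, 0, 0.04], "rot": [0, 0, 0], "grip": 0.06}, {"dp": [0, -0.02, 0.05], "rot": [0, 0, 0], "grip": 0.04}, {"dp": [0, -0.03, 0.02], "rot": [0, 0, 0], "grip": 0.02}, {"dp": [0, 0, 0], "rot": [0, 0, 0], "grip": 0.0}, {"dp": [0, 0, 0], "rot": [0, 0, 0], "grip": 0.0}]'

```text
clock: 15.98
tcp_pos: [0.5699, 0.1321, 0.2283]
orientation: [-3.108, -0.457, -0.005]
contact_force: [0.0, -0.3, -0.4]
grip_width: 0.0003
```

```bash
python3 - <<'E'
from h import *
w=imaging.grab_frame("wrist");pickle.dump(w,open("w3.pkl","wb"));print(toolyaw(),get_obs()['contact_force'])
cv2.imwrite("pics/w3.png",w["img"][...,::-1])
for x in blobs(w,(80,110,50),(100,255,255),(0,0,560,420),40)[0]: print(x)
E
```

```text
(np.float64(0.29177591886120924), array([0.56991571, 0.13176236, 0.22816161]), array([ 2.98004490e-03,  2.73224640e-04, -9.99995522e-01])) [ 0.30362832 -0.63972706 -0.28876565]
(np.int32(1904), array([297.9, 137.7]), array([281, 108,  36,  61], dtype=int32))
(np.int32(1047), array([163.3, 138.3]), array([145, 120,  38,  37], dtype=int32))
(np.int32(94), array([368. , 133.2]), array([365, 127,   8,  14], dtype=int32))
(np.int32(178), array([351.9, 136.2]), array([345, 129,  15,  15], dtype=int32))
(np.int32(110), array([ 28.9, 204. ]), array([ 23, 199,  13,  11], dtype=int32))
(np.int32(1106), array([ 18.2, 254.1]), array([  0, 235,  50,  39], dtype=int32))
```

View pics/w3.png

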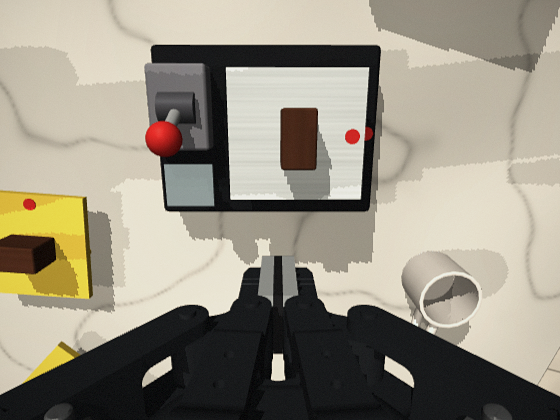

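```bash
python3 - <<'E'
from h import *
w=pickle.load(open("w3.pkl","rb"))
P=np.array([ray(w,*p,.0755) for p in((226,67),(367,67),(362,200),(230,200))]);print(P.mean(0))
for a,b in((1,0),(2,3)): d=P[a]-P[b];print(np.linalg.norm(d),np.arctan2(d[1],d[0]))
for a,b in((0,3),(1,2)): d=P[a]-P[b];print(np.linalg.norm(d),np.arctan2(-d[0],d[1]))
c=np.array([np.cos(.29),np.sin(.29)])
print("from plate dot",ray(w,351.9,136.2,.0755)[:2]-.0452*c)
# housing corners z .035
H=np.array([ray(w,*p,.035) for p in((153,46),(380,46),(369,209),(167,208))]);d=H[1]-H[0];print("housing yaw",np.arctan2(d[1],d[0]), H.mean(0)[:2]+.025*c,np.linalg.norm(d),np.linalg.norm(H[1]-H[2]))
print("saddle",ray(w,299.5,138.5,.111))
for z in(.095,.1): print("lever ball",ray(w,163.3,138.3,z))
s=c*-.098+np.array([-c[1],c[0]])*(.022-.05*np.sin(.5));print("model lever ball",np.array([.5705,.182])+s,.057+.05*np.cos(.5))
E
```

```text
[0.57165974 0.18164981 0.0755    ]
0.10792679567863551 0.29202476737045796
0.11142685727390067 0.29046430573301285
0.10466616880853911 0.28503538842839193
0.10487403464514096 0.31842502924451477
from plate dot [0.57109433 0.18199341]
housing yaw 0.29224495051862664 [0.57211911 0.18321435] 0.19455599910633414 0.14498762430424017
saddle [0.57162346 0.18291131 0.111     ]
lever ball [0.47486602 0.15283879 0.095     ]
lever ball [0.47622925 0.1536271  0.1       ]
model lever ball [0.47715579 0.15208772] 0.10087912809451864
```

Request:
send_rows --motion '[{"dp": [0.0005, 0.02, -0.02], "rot": [0, 0.002, 0], "grip": 0.0}, {"dp": [0.0005, 0.02, -0.04], "rot": [0, 0, 0], "grip": 0.0}, {"dp": [0, 0.01, -0.03], "rot": [0, 0, 0], "grip": 0.0}, {"dp": [0, 0, -0.01], "rot": [0, 0, 0], "grip": 0.0}, {"dp": [0, 0, 0], "rot": [0, 0, 0], "grip": 0.0}]'

```text
clock: 16.65
tcp_pos: [0.5663, 0.1914, 0.1174]
orientation: [-3.106, -0.469, 0.012]
contact_force: [0.6, 0.5, -0.0]
grip_width: -0.0
```

Request:
send_rows --motion '[{"dp": [0.005, -0.009, 0.0], "rot": [0, 0, 0], "grip": 0.0}, {"dp": [0, 0, 0], "rot": [0, 0, 0], "grip": 0.0}, {"dp": [0, 0, 0], "rot": [0, 0, 0], "grip": 0.0}]'

```text
clock: 17.02
tcp_pos: [0.5734, 0.1809, 0.1196]
orientation: [-3.106, -0.466, 0.006]
contact_force: [0.3, 0.0, 0.4]
grip_width: 0.0001
```

Request:
send_rows --motion '[{"dp": [0, 0, -0.0015], "rot": [0, 0, 0], "grip": 0.0}, {"dp": [0, 0, -0.0015], "rot": [0, 0, 0], "grip": 0.0}, {"dp": [0, 0, -0.001], "rot": [0, 0, 0], "grip": 0.0}]'

```text
clock: 17.4
tcp_pos: [0.574, 0.1809, 0.1165]
orientation: [-3.105, -0.465, 0.003]
contact_force: [-0.0, -0.4, -0.7]
grip_width: -0.0003
```

Request:
send_rows --motion '[{"dp": [0, 0, -0.001], "rot": [0, 0, 0], "grip": 0.0}, {"dp": [0, 0, -0.001], "rot": [0, 0, 0], "grip": 0.0}]'

```text
clock: 17.65
tcp_pos: [0.5738, 0.181, 0.1142]
orientation: [-3.105, -0.465, 0.004]
contact_force: [0.1, 0.9, -1.1]
grip_width: -0.0002
```

Request:
send_rows --motion '[{"dp": [0, 0, -0.001], "rot": [0, 0, 0], "grip": 0.0}]'

```text
clock: 17.77
tcp_pos: [0.5738, 0.1811, 0.1131]
orientation: [-3.105, -0.465, 0.004]
contact_force: [-0.3, 0.3, -0.6]
grip_width: -0.0001
```

Request:
send_rows --motion '[{"dp": [-0.0015, 0.001, -0.001], "rot": [0, 0, 0], "grip": 0.0}, {"dp": [0, 0, -0.001], "rot": [0, 0, 0], "grip": 0.0}]'

```text
clock: 18.02
tcp_pos: [0.5721, 0.1822, 0.1109]
orientation: [-3.105, -0.465, 0.004]
contact_force: [-0.6, 0.3, -0.9]
grip_width: -0.0002
```

Request:
send_rows --motion '[{"dp": [0, 0, -0.001], "rot": [0, 0, 0], "grip": 0.0}]'

```text
clock: 18.15
tcp_pos: [0.5721, 0.1822, 0.1099]
orientation: [-3.105, -0.465, 0.004]
contact_force: [0.8, -0.8, 5.1]
grip_width: -0.0001
```

Request:
send_rows --motion '[{"dp": [0, 0, -0.0009], "rot": [0, 0, 0], "grip": 0.0}]'

```text
clock: 18.27
tcp_pos: [0.5723, 0.1822, 0.1097]
orientation: [-3.105, -0.465, 0.004]
contact_force: [-4.4, -0.5, 12.8]
grip_width: 0.0003
```

Request:
send_rows --motion '[{"dp": [0, 0, -0.0009], "rot": [0, 0, 0], "grip": 0.0}]'

```text
clock: 18.4
tcp_pos: [0.5723, 0.1822, 0.1098]
orientation: [-3.104, -0.465, 0.004]
contact_force: [-3.3, -0.7, 9.3]
grip_width: 0.0001
```

Request:
send_rows --motion '[{"dp": [0, 0, 0.01], "rot": [0, 0, 0], "grip": 0.0}, {"dp": [0, 0, 0.03], "rot": [0, 0, 0], "grip": 0.0}, {"dp": [-0.01, -0.01, 0.025], "rot": [0, 0, 0], "grip": 0.0}, {"dp": [-0.025, -0.022, 0], "rot": [0, 0, 0], "grip": 0.0}, {"dp": [-0.025, -0.022, 0], "rot": [0, 0, 0], "grip": 0.0}, {"dp": [-0.015, -0.012, 0], "rot": [0, 0, 0], "grip": 0.0}, {"dp": [-0.003, -0.003, 0], "rot": [0, 0, 0], "grip": 0.0}, {"dp": [0, 0, 0], "rot": [0, 0, 0], "grip": 0.0}, {"dp": [0, 0, 0], "rot": [0, 0, 0], "grip": 0.0}]'

```text
clock: 19.52
tcp_pos: [0.4952, 0.1128, 0.1806]
orientation: [-3.103, -0.465, -0.007]
contact_force: [-0.7, -0.2, -0.1]
grip_width: -0.0002
```

```bash
python3 -c "
from h import *
o=get_obs();print(toolyaw(),o['contact_force'])
w=imaging.grab_frame('top')
for x in blobs(w,(80,110,50),(100,255,255),(190,160,260,260),3)[0]: print(x)
"
```

```text
(np.float64(0.2978010301862352), array([0.49520846, 0.11279097, 0.18058896]), array([ 0.0037466 ,  0.00479848, -0.99998147])) [-0.7105278  -0.21341785 -0.10668169]
(np.int32(4), array([210. , 177.5]), array([209, 177,   3,   2], dtype=int32))
```

Down to z≈0.09 at (0.490, 0.109).

Request:
send_rows --motion '[{"dp": [-0.005, -0.005, -0.015], "rot": [0, 0, 0], "grip": 0.0}, {"dp": [0, 0, -0.03], "rot": [0, 0, 0], "grip": 0.0}, {"dp": [0, 0, -0.025], "rot": [0, 0, 0], "grip": 0.0}, {"dp": [0, 0, -0.012], "rot": [0, 0, 0], "grip": 0.0}, {"dp": [0, 0, 0], "rot": [0, 0, 0], "grip": 0.0}, {"dp": [0, 0, 0], "rot": [0, 0, 0], "grip": 0.0}]'

```text
clock: 20.32
tcp_pos: [0.4894, 0.1073, 0.0934]
orientation: [-3.104, -0.467, -0.005]
contact_force: [1.3, -0.1, 1.2]
grip_width: 0.0
```

```bash
python3 - <<'E'
from h import *
o=get_obs();print(toolyaw(),o['contact_force'])
f=imaging.grab_frame("scene")
cv2.imwrite("pics/s4.png",cv2.resize(f["img"][130:250,290:410,::-1],(600,600),interpolation=cv2.INTER_CUBIC))
E
```

```text
(np.float64(0.29898920262122014), array([0.48939549, 0.10732504, 0.09340652]), array([ 0.00244556,  0.00318346, -0.99999194])) [ 1.33033525 -0.1225531   1.19235229]
```

View pics/s4.png

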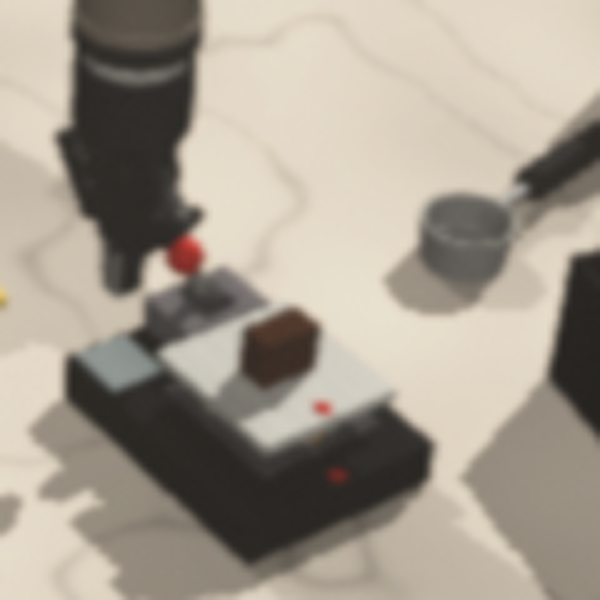

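Request:
send_rows --motion '[{"dp": [-0.0023, 0.0077, -0.002], "rot": [0, 0, 0], "grip": 0.0}, {"dp": [-0.0023, 0.0077, 0], "rot": [0, 0, 0], "grip": 0.0}, {"dp": [-0.0023, 0.0077, 0], "rot": [0, 0, 0], "grip": 0.0}, {"dp": [-0.0023, 0.0077, 0], "rot": [0, 0, 0], "grip": 0.0}, {"dp": [-0.0023, 0.0077, 0], "rot": [0, 0, 0], "grip": 0.0}, {"dp": [-0.0023, 0.0077, 0], "rot": [0, 0, 0], "grip": 0.0}]'

```text
clock: 21.12
tcp_pos: [0.4766, 0.1564, 0.0935]
orientation: [-3.103, -0.466, -0.012]
contact_force: [0.9, -1.7, 0.7]
grip_width: 0.0
```

Request:
send_rows --motion '[{"dp": [-0.0014, 0.0048, -0.001], "rot": [0, 0, 0], "grip": 0.0}, {"dp": [-0.0014, 0.0048, -0.001], "rot": [0, 0, 0], "grip": 0.0}, {"dp": [-0.0009, 0.0029, 0], "rot": [0, 0, 0], "grip": 0.0}]'

```text
clock: 21.5
tcp_pos: [0.4722, 0.1705, 0.0911]
orientation: [-3.103, -0.468, -0.011]
contact_force: [1.1, -1.2, 0.0]
grip_width: -0.0002
```

Request:
send_rows --motion '[{"dp": [-0.0009, 0.0029, 0], "rot": [0, 0, 0], "grip": 0.0}, {"dp": [-0.0006, 0.0019, 0], "rot": [0, 0, 0], "grip": 0.0}]'

```text
clock: 21.75
tcp_pos: [0.4704, 0.1754, 0.0908]
orientation: [-3.103, -0.468, -0.011]
contact_force: [1.4, -1.2, -1.3]
grip_width: -0.0001
```

Request:
send_rows --motion '[{"dp": [-0.0006, 0.0019, 0], "rot": [0, 0, 0], "grip": 0.0}]'

```text
clock: 21.88
tcp_pos: [0.4699, 0.1766, 0.0907]
orientation: [-3.104, -0.467, -0.011]
contact_force: [2.4, -6.7, 0.1]
grip_width: 0.0
```

Request:
send_rows --motion '[{"dp": [-0.0006, 0.0018, 0], "rot": [0, 0, 0], "grip": 0.0}]'

```text
clock: 22.0
tcp_pos: [0.4699, 0.1766, 0.0907]
orientation: [-3.107, -0.465, -0.011]
contact_force: [3.4, -8.7, -0.7]
grip_width: 0.0002
```

Request:
send_rows --motion '[{"dp": [0.003, -0.01, 0], "rot": [0, 0, 0], "grip": 0.0}, {"dp": [0.009, -0.03, 0], "rot": [0, 0, 0], "grip": 0.0}, {"dp": [0.009, -0.03, 0.005], "rot": [0, 0, 0], "grip": 0.0}, {"dp": [0, -0.02, 0.04], "rot": [0, 0, 0], "grip": 0.0}, {"dp": [0, -0.03, 0.05], "rot": [0, 0, 0], "grip": 0.0}, {"dp": [0.02, -0.02, 0.03], "rot": [0, 0, 0], "grip": 0.0}, {"dp": [0.03, 0, 0], "rot": [0, 0, 0], "grip": 0.0}, {"dp": [0, 0, 0], "rot": [0, 0, 0], "grip": 0.0}, {"dp": [0, 0, 0], "rot": [0, 0, 0], "grip": 0.0}]'

```text
clock: 23.12
tcp_pos: [0.5403, 0.0311, 0.2205]
orientation: [-3.102, -0.464, -0.009]
contact_force: [0.5, 0.0, -0.2]
grip_width: 0.0
```

```bash
python3 - <<'E'
from h import *
o=get_obs();print(toolyaw(),o['contact_force'])
t=imaging.grab_frame("top");f=imaging.grab_frame("scene")
a=cv2.resize(t["img"][155:255,170:270,::-1],(400,400),interpolation=cv2.INTER_CUBIC)
b=cv2.resize(f["img"][150:250,290:390,::-1],(400,400),interpolation=cv2.INTER_CUBIC)
cv2.imwrite("pics/end.png",np.hstack([a,b]))
c=np.array([np.cos(.29),np.sin(.29)]);n=np.array([-c[1],c[0]])
for nm,g,bx in(("top",t,(170,155,270,255)),("scene",f,(290,150,390,250))):
    for x in blobs(g,(80,100,50),(100,255,255),bx)[0]:
        p=ray(g,*x[1],.101)[:2]-np.array([.571,.182]);print(nm,x[0],x[1],"scale x,y at ball height",p@c,p@n)
E
```

```text
(np.float64(0.29715739957152437), array([0.54034749, 0.03109143, 0.2204586 ]), array([ 0.00528509,  0.00559674, -0.99997037])) [ 0.52052023  0.00754906 -0.17483302]
top 5 [210.2 177.6] scale x,y at ball height 0.05126049442097874 -0.004262773211514348
top 7 [210.7 183. ] scale x,y at ball height 0.03641335340924226 -0.0015161402813998177
top 67 [214.1 197.1] scale x,y at ball height -0.0038133481103626433 0.00015773904938638049
top 82 [206.4 236.4] scale x,y at ball height -0.10116624235544687 0.04915680527229117
scene 41 [337.9 176.3] scale x,y at ball height -0.10044967982724116 0.05209870987077768
scene 36 [346.1 195.6] scale x,y at ball height -0.004981862185279968 0.00974666209319129
scene 5 [354.2 211.4] scale x,y at ball height 0.06900640334032926 -0.018558891689081144
scene 15 [356.9 224.6] scale x,y at ball height 0.12045264211334519 -0.050705771786315995
```

View pics/end.png

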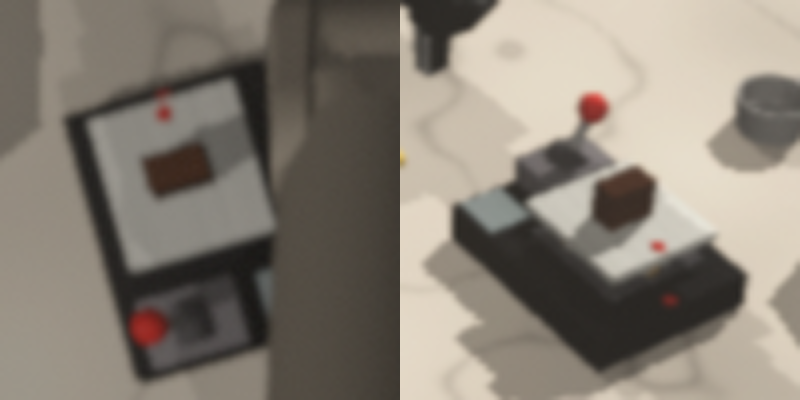

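Lever ball is at scale y ≈ +0.049 m (stop: +0.046). The plate is level and dot by dot, and the arm is clear.

```bash
python3 -c "
from bench import hand_in
print(hand_in())"
```

```text
the job is handed in; nothing more can be done
None
```

The weighing plate is back on the scale with the clip snapped on, and the lever is flipped to its weighing side. I handed the job in at about 23 s; it returned no verdict.

- **Plate:** I took the bare aluminium plate by its saddle and pressed it into the clip dot by dot. The press peaked at about 18 N, then faded to almost nothing, and I let go so the springs could seat it.
- **Home check:** A test press of about 13 N on the saddle met a rigid stop at 0.110 m. That puts the plate's centre about 44 mm above the deck. The pictures agree with the scale's centre and turn to about 1–2 mm and 0.01 rad.
- **Lever:** I pushed it until it met its stop, at about 9 N. The last pictures put its ball at +49 mm (top view) and +52 mm (scene view), where +46 mm is expected at the stop. That is beyond 0.85 rad by either view.
- **Disagreements:** The cameras differed by 2–4 mm in absolute position, so I relied on the offset between plate and scale measured within one view. While I pressed, the plate drifted about 1.5 mm along x; the vees should have taken that up on release.
- **Not measured:** There is no reading of the clip rollers, so the snap is inferred from force and height.
- **Bystanders:** I felt no contact with any of them, but I did not measure them again at the end.

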